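# Arm the tester and hold a control unit in the test nest

### The job

Arm the tester: twist the black knob on its box clockwise (seen from above) all the way to its stop, then let go so that it springs back. Then put the buggy control unit flat in the test nest, its long side along the longer stop, push it into the corner and finish while still holding it there, pressed firmly, but not rammed, against both stops at once. Leave the other things on the bench where they are.

Things in the scene. Friction and masses are not known exactly. Their poses are not given: they have to be found in the camera images.
- tester_knob (a joint): Spring-return knob on the tester, a grey metal box 130 x 120 mm, 50 mm high, fixed to the bench. Value in rad: 0 at rest, grows as the knob turns clockwise seen from above, hard stop at 1.0. A spring resists with 0.04 N m at rest rising to 0.14 N m at the stop and returns it in about half a second when let go.
- knob_grip (a point): Point on the knob's upright axis at the height to grip, 79 mm above the bench. Black knob: a 46 mm disc, top 58 mm above the bench, with an upright grip bar on it 46 mm long (this point's x), 14 mm thick (y), its top 88 mm above the bench. Axes turn with the knob; z is up. A white line marks the bar's +x end. Three studs 6 mm high stand on the box 50 mm from the axis.
- unit_center (a point): Centre of the control unit, 27 mm above its underside; loose, 0.2 to 0.4 kg, starts flat on the bench. Black base 70 (x) x 90 (y) x 24 mm high, with a narrower grey housing centred on it, 36 (x) x 56 (y) x 30 mm high: grip it by the housing. 54 mm high in all. z is up. Either end may face the shorter stop.
- nest_corner (a point): Inner corner of the nest where the two stops' faces meet, at the nest plate's top, 8 mm above the bench. The polished aluminium plate, 150 x 170 mm, is fixed; from here it is clear for 125 mm to -x and 135 mm to -y. +x points at the longer stop, +y at the shorter; z up. The seated unit's centre is at x -35, y -45, z +27 mm in this frame, its axes parallel to these (or half a turn round).
- stop_long: The longer stop: a rigid fixed bar of slick grey plastic (friction about 0.15), 150 mm long (y), 20 mm wide (x), 20 mm high above the nest plate. Origin at the centre of its underside. Its face towards its own -x, 10 mm from the origin, is what the unit's 90 mm side rests against.
- stop_short: The shorter stop: a rigid fixed bar of slick grey plastic (friction about 0.15), 105 mm long (x), 20 mm wide (y), 20 mm high above the nest plate. Origin at the centre of its underside. Its face towards its own -y, 10 mm from the origin, is what the unit's 70 mm side rests against.
- wheel: Bystander: grey buggy wheel lying flat, 66 mm diameter, 22 mm high (its black hub 26 mm); origin at the centre of its underside.
- tape_core: Bystander: cardboard ring lying flat, 90 mm outside diameter, 24 mm high; origin at the centre of its underside.
- glue_jar: Bystander: white screw-top jar, 50 mm diameter, 70 mm high; origin at the centre of its underside.
There are look-alikes about, which are no part of the job. What is meant by the part that bears unit_center is not brown, turquoise or yellow, and is the smaller of those in its own colour.

How it is judged:
By the outcome, as a careful person would: the job done as asked, in the order asked, and still so for the second after the job is handed in, while the arm keeps its last pose, push and grip.
It also fails if it takes over 69 s, if anything falls off the work surface, if the arm or the gripper's body presses on something with over 40 N, if the wrist force passes 120 N, or if a joint passes its speed limit or range.

### The arm

A 6-joint arm with a two-finger parallel gripper is mounted at the origin on the work surface. World frame = base frame: x ahead of the robot, y to its left, z up, the work surface at z = 0. Lengths are in m, angles in rad, forces in N, time in s.
With the tool pointing down it reaches from about 0.425 to 0.95 m from the base axis. Payload 3.5 kg.
Tool frame: the origin (TCP) lies on the centre line of the jaws, within the pads' length; the fingertips stand 14 mm ahead of it and the grasp point (between the pads) lies 5 mm behind it (ctrl.finger_overhang is the distance from the TCP to the fingertips, in m); z points along the fingers, y is the line along which they close (so a half turn about z gives the same grasp; the last joint's range is limited). The gripper opens to 85 mm and grips with 20 to 120 N. Pads are 22 mm wide; open, the fingers measure 114 mm over their backs; the gripper's body (76 mm by 85 mm) begins 54 mm behind the grasp point. The pads swing forward as they close: fully open they stand 13 mm farther back than shut.
Start: joints at [1.042, 0.286, 1.577, -0, 1.279, -0.15], TCP at [0.25, 0.627, 0.245] pointing down, gripper open.
Joint ranges: [-2.77, 2.77], [-0.9, 2.22], [0.21, 2.48], [-1.53, 4.67], [0.24, 2.81], [-2.84, 2.84]. Speed limits (rad/s): [2.79, 2.79, 3.14, 3.14, 3.14, 3.14].

### API

Orientations are given as a unit quaternion [x, y, z, w].
In Python, from plant import ctrl gives the robot as it stands.
- The arm moves only by the tool send_rows, never from a script. Its argument "moves" is text: rows parted by semicolons, each of 7 numbers parted by spaces: the turn, a rotation vector about the tool's x, y, z in units of 360 degrees (1.0 is 360 degrees), then the shift along the tool's x, y, z in units of 20 cm (1.0 is 20 cm), then the gripper's target within -1 to 1 (fully open at 1, half-way at 0, shut at -1). A call has 1 to 12 rows; each row is the pose to reach, as a shift and turn from the pose commanded when the call began, along the tool's axes at that moment, turning the shorter way round; what a row does not reach only later rows make up. A row lasts 1/8 s, in which the tool goes at most 62.5 mm and 10.7 degrees, less where a joint would pass 70% of its speed; a pose out of reach is approached as far as the arm can. A call with a number of a shift or a turn outside -1 to 1 is refused whole. A call with a gripper value outside its range is refused whole. The fingers move at their own pace and stop on an object; "newtons" is the grip in N (left out, the last holds). Time passes only in rows, so rows that repeat a pose let the fingers close. It gives the time, the measured TCP pose, the force, the opening and the grip force at its end, in the units of the state.
- ctrl.get_state(): the state, without advancing time (a new reading comes with each control period).
- ctrl.read_camera(name): name is "scene" or "top" or "wrist"; returns a dict with "image" (480x640x3 uint8, red, green, blue), "fovy" (degrees; the focal length in pixels is half the picture's height over the tangent of half this angle, whatever the lens; pixels are square), "cx", "cy" (the principal point, pixels), "distortion" ([k1, k2, p1, p2, k3] as OpenCV has them; the pictures are not rectified), "extrinsics" (4x4, takes a point from camera to world coordinates). Camera axes: x right, y up, looking along -z (the intrinsics and any distortion apply to the point x, -y, -z); pixel columns grow to the right and rows downward; lengths in m; the calibration is good to about 2 mm. A picture is of the moment at which its call begins. There is no depth.
- ctrl.sign_off(): hands the job in; it is judged then, once.
The state is a dict: "time": time; "qpos": joint angles; "dq": joint speeds; "joint_efforts": joint torques, N m; "eef_pos": TCP position; "tcp_rot": TCP orientation; "contact_force": force on the tool from outside, world axes, zero at the start; "wrist_torque": the same for the moment, N m; "opening": opening from 0.0 (shut) to 1.0 (fully open); "finger_force": force on a finger pad.
Only numpy, scipy, OpenCV 4.12 (cv2) and the standard library are available. Lean on these libraries where they do the work, as an engineer would, in place of code of your own. Each camera call takes 0.05 s, during which the arm holds its last target. There are 200 camera calls.

## Working session

There is one attempt and no reset: what is moved stays moved. The work goes in short steps, Python scripts to look and compute and a tool call to move; the robot and the scene stay as the last step left them, time stands still between calls to the robot, and variables do not carry over. Pictures are saved under pics/ and viewed, at most 10 in all, crops included, and the job is handed in when it is done.

Besides the shell and the picture viewer there is one more tool, called after "Emit:" as name(argument=value, ...), one argument or row to a line, values as JSON. send_rows: Moves the arm, as the interface text tells. Its arguments: {"type":"object","properties":{"moves":{"type":"string"},"newtons":{"type":"number"}},"required":["moves"]}

```bash
mkdir -p pics; ls; cat > h.py <<'E'
import numpy as np,cv2
from scipy.spatial.transform import Rotation as R
from plant import ctrl
def cam(n):
    c=ctrl.read_camera(n); return c
def K(c):
    f=240/np.tan(np.radians(c['fovy'])/2); return np.array([[f,0,c['cx']],[0,f,c['cy']],[0,0,1]])
def px2w(c,pts,z):
    u=cv2.undistortPoints(np.array(pts,float).reshape(-1,1,2),K(c),np.array(c['distortion'],float)).reshape(-1,2)
    E=np.array(c['extrinsics']); d=np.c_[u[:,0],-u[:,1],-np.ones(len(u))]@E[:3,:3].T
    o=E[:3,3]; return o+d*((z-o[2])/d[:,2])[:,None]
def w2px(c,P):
    E=np.array(c['extrinsics']); q=(np.array(P,float).reshape(-1,3)-E[:3,3])@E[:3,:3]
    q=q*[1,-1,-1]; return cv2.projectPoints(q.reshape(-1,1,3),np.zeros(3),np.zeros(3),K(c),np.array(c['distortion'],float))[0].reshape(-1,2)
def save(c,n): cv2.imwrite('pics/'+n,c['image'][:,:,::-1])
E
python3 - <<'E'
from h import *
import pickle
for n in ['top','scene']:
    c=cam(n); save(c,n+'0.png'); pickle.dump(c,open(n+'0.pkl','wb')); print(n,c['fovy'],c['cx'],c['cy'],c['distortion'],np.round(c['extrinsics'],3).tolist())
s=ctrl.get_state();print(s)
E
```

```text
pics
top 42.828328062873744 324.74357771063245 246.5716014248044 [-0.17830668  0.          0.          0.          0.        ] [[0.0, 0.988, -0.156, 0.308], [-1.0, 0.004, 0.021, 0.077], [0.021, 0.156, 0.987, 1.512], [0.0, 0.0, 0.0, 1.0]]
scene 49.60809983912151 327.72614018447376 241.81006874720018 [-0.12213787  0.          0.          0.          0.        ] [[0.635, -0.627, 0.451, 0.988], [0.772, 0.504, -0.387, -0.353], [0.015, 0.594, 0.804, 0.902], [0.0, 0.0, 0.0, 1.0]]
{'time': 0.1, 'qpos': array([ 1.04201497e+00,  2.87152949e-01,  1.57800845e+00,  1.05144942e-06,
        1.27863126e+00, -1.49973051e-01]), 'dq': array([-0.00015467, -0.00061789, -0.00131843,  0.00078685, -0.00032119,
        0.00051339]), 'joint_efforts': array([ 1.44046226e-03, -4.07292795e+01, -2.93700206e+01, -1.41466853e-04,
        3.37169608e-03, -3.30219052e-05]), 'eef_pos': array([0.24929303, 0.626674  , 0.24404688]), 'tcp_rot': array([ 1.88273774e-01,  9.82115969e-01, -1.03709377e-03, -3.66665477e-04]), 'contact_force': array([-0.03409116, -0.43758175, -0.81464919]), 'wrist_torque': array([ 0.003752  , -0.04617153,  0.00810589]), 'finger_force': 0.0, 'opening': 1.005197413559638}
```

View pics/top0.png

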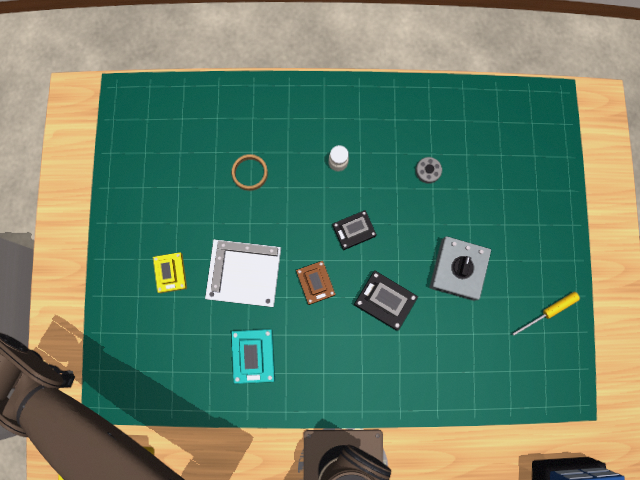

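View pics/scene0.png

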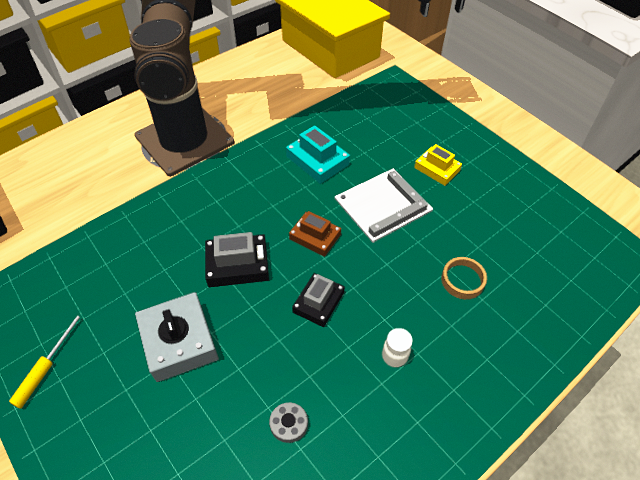

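The top view shows the nest near (244,273). Its long stop runs along the top edge and its short stop along the left. The target unit, the smaller of the two black ones, is at (354,230). The knob is at (464,266), with its white line pointing up in the image. The scene view agrees.

```bash
python3 - <<'E'
import pickle,cv2,numpy as np
c=pickle.load(open('top0.pkl','rb'));I=c['image'][:,:,::-1]
def cr(I,x,y,w,h,s):
    return cv2.resize(I[y:y+h,x:x+w],None,fx=s,fy=s,interpolation=cv2.INTER_CUBIC)
A=cr(I,200,232,90,80,4.4444)[:300,:400]   # nest
B=cr(I,430,232,66,50,6)[:300,:400]
C=cr(I,325,205,66,50,6)[:300,:400]
s=pickle.load(open('scene0.pkl','rb'))['image'][:,:,::-1]
D=cr(s,285,265,66,60,5)[:300,:400]
A,B,C,D=[cv2.resize(X,(400,300)) if X.shape[:2]!=(300,400) else X for X in (A,B,C,D)]
cv2.imwrite('pics/z.png',np.vstack([np.hstack([A,B]),np.hstack([C,D])]))
E
```

```text
(no output)
```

View pics/z.png

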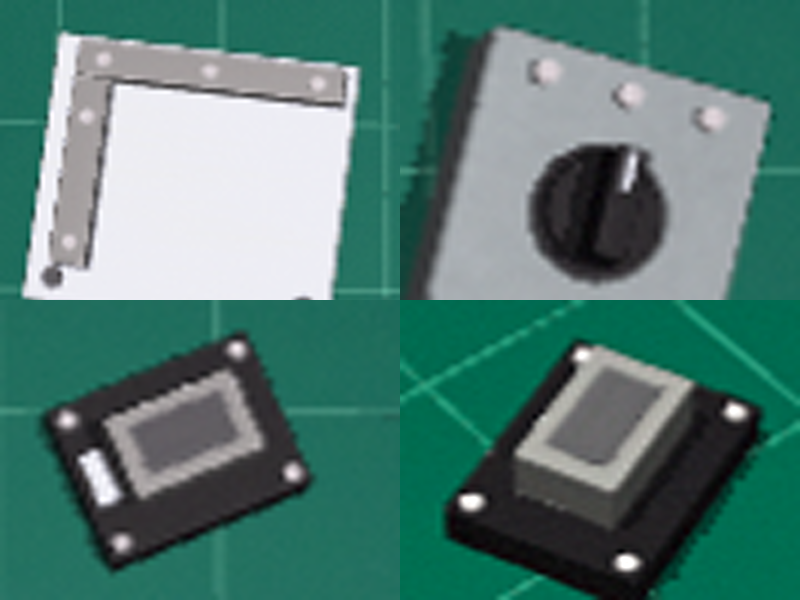

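The zoomed crops show:
- **Nest:** the stops' inner corner at crop (113,83).
- **Knob:** disc centre at (597,213), with the bar running from (633,150) to about (597,275).
- **Unit:** the housing corners are clear.

```bash
python3 - <<'E'
from h import *
import pickle
c=pickle.load(open('top0.pkl','rb'))
def m(p,x0,y0,s): return (np.array(p,float)+.5)/s-.5+[x0,y0]
N=px2w(c,m([(113,81),(342,104),(89,268)],200,232,4.4444),.028)
P=px2w(c,m([(62,34),(358,68)],200,232,4.4444),.008)
print('nest',N.round(4).tolist(),np.degrees(np.arctan2(*(N[0]-N[1])[[1,0]])),np.degrees(np.arctan2(*(N[0]-N[2])[[1,0]])),np.linalg.norm(N[0]-N[1]),np.linalg.norm(N[0]-N[2]))
print('plate',P.round(4).tolist(),np.linalg.norm(P[0]-P[1]),np.degrees(np.arctan2(*(P[0]-P[1])[[1,0]])))
k=m([(197,213)],430,232,6);print('knob',px2w(c,k,.058))
b=px2w(c,m([(230,148),(196,272)],430,232,6),.088);print('bar',b.round(4).tolist(),b.mean(0),np.degrees(np.arctan2(*(b[0]-b[1])[[1,0]])),np.linalg.norm(b[0]-b[1]))
st=px2w(c,m([(146,71),(230,95),(311,119)],430,232,6),.056);print('studs',st.round(4).tolist(),np.degrees(np.arctan2(*(st[0]-st[2])[[1,0]])))
bx=px2w(c,m([(97,28),(370,103)],430,232,6),.05);print('box',bx.round(4).tolist(),np.linalg.norm(bx[0]-bx[1]),np.degrees(np.arctan2(*(bx[0]-bx[1])[[1,0]])))
H=px2w(c,m([(105,118),(233,70),(265,145),(143,200)],325,205,6),.054)
B=px2w(c,m([(43,113),(245,33),(312,183),(112,270)],325,205,6),.024)
for X in(H,B):
  d=[np.linalg.norm(X[i]-X[i-1]) for i in range(4)]
  print(X.mean(0).round(4),np.round(d,4),np.degrees(np.arctan2(*((X[0]-X[1])+(X[3]-X[2]))[[1,0]])))
s=ctrl.get_state();print(R.from_quat(s['tcp_rot']).as_matrix().round(3))
w=cam('wrist');print(w['fovy'],(np.linalg.inv(np.r_[np.c_[R.from_quat(s['tcp_rot']).as_matrix(),s['eef_pos']],[[0,0,0,1]]])@w['extrinsics']).round(3))
E
```

```text
nest [[0.534, 0.2905, 0.028], [0.5216, 0.1635, 0.028], [0.4304, 0.3013, 0.028]] 84.45139075617148 -5.9454689123528475 0.12757800799978847 0.10418096023526602
plate [[0.5636, 0.323, 0.008], [0.5449, 0.156, 0.008]] 0.1680101876495657 83.5990274299623
knob [[ 0.48908206 -0.28812292  0.058     ]]
bar [[0.5114, -0.2949, 0.088], [0.4618, -0.2794, 0.088]] [ 0.48661508 -0.28716755  0.088     ] -17.335104175388654 0.05190387248608477
studs [[0.5475, -0.2694, 0.056], [0.5378, -0.304, 0.056], [0.528, -0.3376, 0.056]] 74.010511518918
box [[0.5663, -0.251, 0.05], [0.5356, -0.3646, 0.05]] 0.11773406732338479 74.90634318209128
[ 0.5879 -0.0291  0.054 ] [0.0369 0.0559 0.0334 0.0546] 112.87790661788452
[ 0.5868 -0.0277  0.024 ] [0.0713 0.0908 0.0687 0.0906] 113.02544269022032
[[-0.929  0.37  -0.001]
 [ 0.37   0.929 -0.002]
 [ 0.    -0.002 -1.   ]]
68.12660716205957 [[-0.     0.96   0.279  0.071]
 [ 1.     0.001 -0.001  0.001]
 [-0.001  0.279 -0.96  -0.129]
 [ 0.     0.     0.     1.   ]]
```

Emit:
send_rows(
  moves="0 0 0 -1 -1 0 1;0 0 0 -1 -1 0 1;0 0 0 -1 -1 0 1;0 0 0 -1 -1 0 1;0 0 0 -1 -1 0 1;0 0 0 -1 -1 0 1",
)

```text
time: 0.9
eef_pos: [0.3621, 0.3657, 0.2452]
tcp_rot: [0.19, 0.982, -0.0, -0.0]
contact_force: [-0.4, 0.6, -0.4]
opening: 0.998
finger_force: 0.0
```

Emit:
send_rows(
  moves="0 0 0 -1 -1 0 1;0 0 0 -1 -1 0 1;0 0 0 -1 -1 0 1;0 0 0 -1 -1 0 1;0 0 0 -1 -1 0 1;0 0 0 -1 -1 0 1",
)

```text
time: 1.65
eef_pos: [0.4741, 0.1069, 0.2452]
tcp_rot: [0.19, 0.982, 0.0, -0.0]
contact_force: [0.2, 0.5, 1.0]
opening: 1.0
finger_force: 0.0
```

Emit:
send_rows(
  moves="0 0 0 -1 -1 0 1;0 0 0 -1 -1 0 1;0 0 0 -1 -1 0 1;0 0 0 -1 -1 0 1;0 0 0 -1 -1 0 1;0 0 0 -1 -1 0 1",
)

```text
time: 2.4
eef_pos: [0.5862, -0.1521, 0.2447]
tcp_rot: [0.189, 0.982, 0.0, -0.0]
contact_force: [-0.3, 0.9, -0.2]
opening: 1.003
finger_force: 0.0
```

Emit:
send_rows(
  moves="0 0 0 0.2 -0.8 0 1;0 0 0 0.2 -0.8 0 1;0 0 0 0.2 -0.8 0 1;0 0 0 0.2 -0.8 0 1;0 0 0 0.2 -0.8 0 1",
)

```text
time: 3.02
eef_pos: [0.4896, -0.284, 0.2453]
tcp_rot: [0.187, 0.982, 0.001, 0.0]
contact_force: [0.4, 0.6, -0.3]
opening: 0.999
finger_force: 0.0
```

```bash
python3 - <<'E'
from h import *
import pickle
c=cam('wrist'); pickle.dump(c,open('w1.pkl','wb'))
p=w2px(c,[[.4885,-.288,.088],[.4885,-.288,.058]]).round().astype(int); print(p)
x,y=p[0]; x0=max(0,min(640-300,x-150));y0=max(0,min(480-240,y-120)); print(x0,y0)
cv2.imwrite('pics/w1.png',cv2.resize(c['image'][y0:y0+240,x0:x0+300,::-1],None,fx=2.5,fy=2.5,interpolation=cv2.INTER_CUBIC))
E
```

```text
[[309 231]
 [310 223]]
159 111
```

View pics/w1.png

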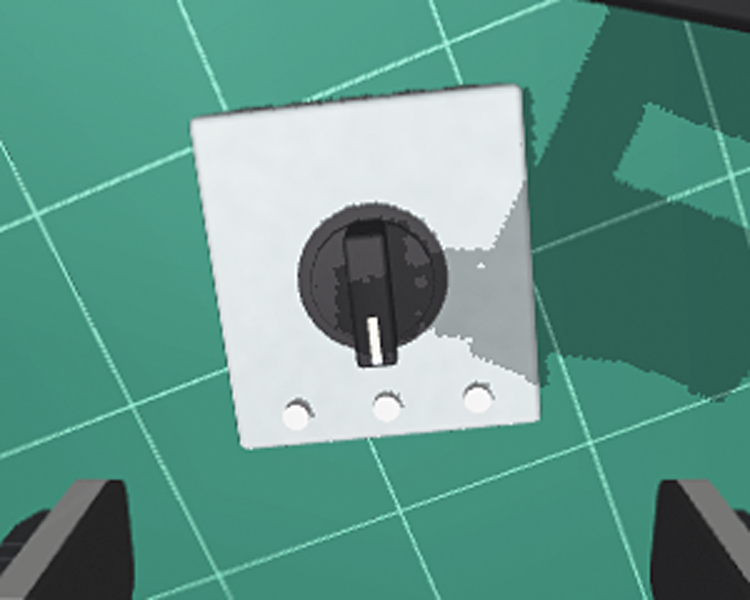

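The wrist view shows the bar's top face at crop (345,236), (386,234), (397,366) and (358,367), with the white line at the lower end. The disc is centred near (373,277).

```bash
python3 - <<'E'
from h import *
import pickle
c=pickle.load(open('w1.pkl','rb'))
m=lambda p:(np.array(p,float)+.5)/2.5-.5+[159,111]
T=px2w(c,m([(345,236),(386,234),(397,365),(358,366)]),.088)
a=(T[2]+T[3]-T[0]-T[1])/2
print(T.mean(0),np.linalg.norm(a),np.linalg.norm(T[0]-T[1]),np.degrees(np.arctan2(a[1],a[0])))
print(px2w(c,m([(373,277)]),.058))
S=px2w(c,m([(297,414),(387,407),(478,397)]),.056);print(S,np.degrees(np.arctan2(*(S[2]-S[0])[[1,0]])))
E
```

```text
[ 0.4885006 -0.2897251  0.088    ] 0.04489880941320439 0.013387116317901697 -16.875115925322767
[[ 0.4868554  -0.28917045  0.058     ]]
[[ 0.52636111 -0.33663287  0.056     ]
 [ 0.53643942 -0.30342115  0.056     ]
 [ 0.54549671 -0.26960288  0.056     ]] 74.0671104262141
```

Emit:
send_rows(
  moves="0 0 -0.013 0 -0.0165 0.3 1;0 0 -0.013 0 -0.0165 0.5 1;0 0 -0.013 0 -0.0165 0.5 1;0 0 -0.013 0 -0.0165 0.5 1",
)

```text
time: 3.58
eef_pos: [0.4891, -0.289, 0.1471]
tcp_rot: [0.147, 0.989, -0.001, 0.001]
contact_force: [0.3, 0.2, 0.0]
opening: 0.999
finger_force: 0.0
```

Emit:
send_rows(
  moves="0 0 0 0 0 0.2 1;0 0 0 0 0 0.34 1;0 0 0 0 0 0.34 1;0 0 0 0 0 0.34 -1;0 0 0 0 0 0.34 -1;0 0 0 0 0 0.34 -1;0 0 0 0 0 0.34 -1;0 0 0 0 0 0.34 -1;0 0 0 0 0 0.34 -1",
  newtons=50,
)

```text
time: 4.7
eef_pos: [0.4875, -0.2906, 0.0783]
tcp_rot: [0.148, 0.989, -0.001, 0.0]
contact_force: [-3.4, -2.8, 4.3]
opening: 0.153
finger_force: 52.5
```

Emit:
send_rows(
  moves="0 0 0.025 0 0 0 -1;0 0 0.05 0 0 0 -1;0 0 0.075 0 0 0 -1;0 0 0.1 0 0 0 -1;0 0 0.125 0 0 0 -1;0 0 0.145 0 0 0 -1;0 0 0.152 0 0 0 -1;0 0 0.152 0 0 0 -1",
)

```text
time: 5.7
eef_pos: [0.488, -0.2902, 0.0783]
tcp_rot: [0.586, 0.811, -0.001, 0.001]
contact_force: [-2.1, -2.1, 3.8]
opening: 0.153
finger_force: 52.6
```

```bash
python3 -c "
from h import *
s=ctrl.get_state();print(s['wrist_torque'],s['contact_force'],s['qpos'],2*np.degrees(np.arctan2(s['tcp_rot'][1],s['tcp_rot'][0])))"
```

```text
[-0.50718889  0.29687948  0.09780717] [-2.10549527 -2.07939224  3.77430302] [-7.14731690e-01  2.49481414e-01  1.95577561e+00 -1.46567270e-03
  9.34069491e-01 -1.03365570e+00] 108.32285288101778
```

Emit:
send_rows(
  moves="0 0 0.008 0 0 0 -1;0 0 0.012 0 0 0 -1;0 0 0.012 0 0 0 -1;0 0 0.012 0 0 0 -1",
)

```text
time: 6.2
eef_pos: [0.488, -0.2902, 0.0784]
tcp_rot: [0.614, 0.789, -0.001, 0.001]
contact_force: [-3.0, -4.2, 4.7]
opening: 0.152
finger_force: 56.0
```

```bash
python3 -c "
from h import *
s=ctrl.get_state();print(s['wrist_torque'],s['contact_force'],s['qpos'],2*np.degrees(np.arctan2(s['tcp_rot'][1],s['tcp_rot'][0])))"
```

```text
[-0.56037911  0.31097328  1.01542242] [-2.96062121 -4.20134254  4.71668002] [-0.71421221  0.24947122  1.95573783 -0.00296068  0.93388104 -0.9613016 ] 104.25789350759385
```

Emit:
send_rows(
  moves="0 0 -0.006 0 0 0 1;0 0 -0.006 0 0 0 1;0 0 -0.006 0 0 0 1;0 0 -0.006 0 0 0 1;0 0 -0.006 0 0 0 1;0 0 -0.006 0 0 0 1;0 0 -0.006 0 0 0 1;0 0 -0.006 0 0 -0.5 1;0 0 -0.006 0 0 -0.5 1;0 0 -0.006 0 0 -0.5 1",
)

```text
time: 7.45
eef_pos: [0.4896, -0.2908, 0.182]
tcp_rot: [0.601, 0.799, -0.0, 0.004]
contact_force: [1.4, 0.4, -0.0]
opening: 0.996
finger_force: 0.0
```

```bash
python3 - <<'E'
from h import *
s=ctrl.get_state();print(s['eef_pos'],2*np.degrees(np.arctan2(s['tcp_rot'][1],s['tcp_rot'][0])),s['opening'])
c=cam('wrist')
p=w2px(c,[[.488,-.289,.088]]).round().astype(int); print(p)
x,y=p[0]; x0=max(0,min(640-240,x-120));y0=max(0,min(480-200,y-100))
cv2.imwrite('pics/w2.png',c['image'][y0:y0+200,x0:x0+240,::-1])
E
```

```text
[ 0.48961552 -0.29082288  0.18201423] 106.09649674066556 0.9958591994068691
[[312 250]]
```

View pics/w2.png

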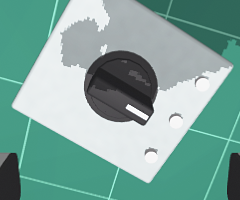

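The knob has sprung back: its white line points at the middle stud again, as it did at rest. Next is the unit.

Emit:
send_rows(
  moves="0 0 -0.019 1 0.75 0 1;0 0 -0.019 1 0.75 0 1;0 0 -0.019 1 0.75 0 1;0 0 -0.019 1 0.75 0 1;0 0 -0.019 1 0.75 0 1;0 0 -0.019 1 0.75 0 1",
)

```text
time: 8.25
eef_pos: [0.5753, -0.0551, 0.1755]
tcp_rot: [0.552, 0.834, -0.001, -0.001]
contact_force: [0.3, 0.1, -0.6]
opening: 1.003
finger_force: 0.0
```

```bash
python3 - <<'E'
from h import *
import pickle
s=ctrl.get_state();print(s['eef_pos'],2*np.degrees(np.arctan2(s['tcp_rot'][1],s['tcp_rot'][0])))
c=cam('wrist'); pickle.dump(c,open('w3.pkl','wb'))
p=w2px(c,[[.587,-.0285,.054]]).round().astype(int); print(p)
x,y=p[0]; x0=max(0,min(640-300,x-150));y0=max(0,min(480-240,y-120)); print(x0,y0)
cv2.imwrite('pics/w3.png',cv2.resize(c['image'][y0:y0+240,x0:x0+300,::-1],None,fx=2.5,fy=2.5,interpolation=cv2.INTER_CUBIC))
E
```

```text
[ 0.57532139 -0.0550881   0.17548248] 112.98653413075746
[[344 216]]
194 96
```

View pics/w3.png

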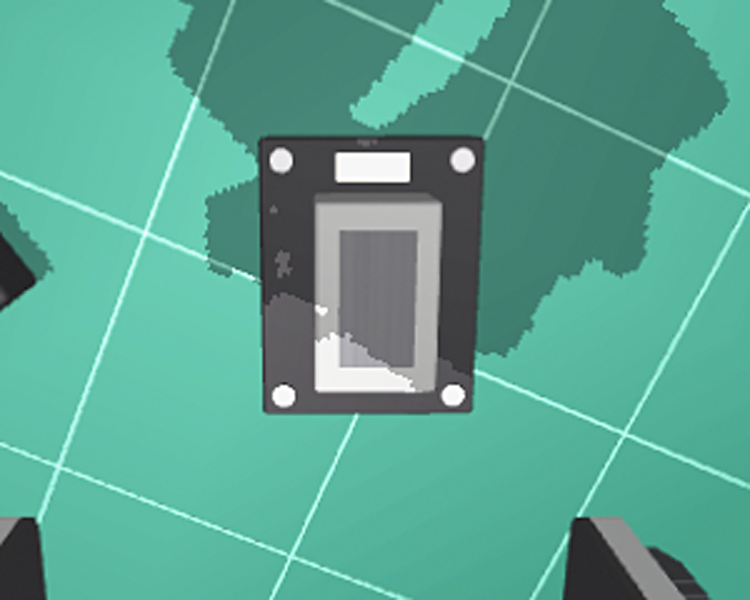

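The housing top corners are at crop (315,203), (442,202), (435,392) and (315,392). The base corners are at (260,140), (484,138), (472,412) and (263,413), square with the image and so with the tool.

```bash
python3 - <<'E'
from h import *
import pickle
c=pickle.load(open('w3.pkl','rb'))
m=lambda p:(np.array(p,float)+.5)/2.5-.5+[194,96]
for P,z in(([(315,203),(442,202),(436,391),(315,392)],.054),([(260,139),(484,138),(473,410),(263,411)],.024)):
    T=px2w(c,m(P),z); a=T[0]+T[1]-T[2]-T[3]
    print(T.mean(0).round(4),[round(np.linalg.norm(T[i]-T[i-1]),4) for i in range(4)],np.degrees(np.arctan2(a[1],a[0])))
E
```

```text
[ 0.587 -0.028  0.054] [np.float64(0.0553), np.float64(0.0355), np.float64(0.0553), np.float64(0.0359)] 113.32375389852558
[ 0.5869 -0.0276  0.024 ] [np.float64(0.0881), np.float64(0.069), np.float64(0.0882), np.float64(0.0702)] 113.25026169214482
```

Emit:
send_rows(
  moves="0 0 -0.001 0.107 0.103 0.1 1;0 0 -0.001 0.107 0.103 0.35 1;0 0 -0.001 0.107 0.103 0.6 1;0 0 -0.001 0.107 0.103 0.67 1;0 0 -0.001 0.107 0.103 0.67 1;0 0 -0.001 0.107 0.103 0.67 -1;0 0 -0.001 0.107 0.103 0.67 -1;0 0 -0.001 0.107 0.103 0.67 -1;0 0 -0.001 0.107 0.103 0.67 -1;0 0 -0.001 0.107 0.103 0.67 -1;0 0 -0.001 0.107 0.103 0.67 -1",
  newtons=60,
)

```text
time: 9.68
eef_pos: [0.5881, -0.028, 0.0452]
tcp_rot: [0.55, 0.835, 0.0, 0.001]
contact_force: [-1.2, -0.7, 6.0]
opening: 0.407
finger_force: 63.5
```

Emit:
send_rows(
  moves="0 0 0 0 0 -0.2 -1;0 0 0 0 0 -0.45 -1;0 0 0.02 0.2 0 -0.45 -1;0 0 0.04 0.4 0 -0.45 -1;0 0 0.06 0.6 0 -0.45 -1;0 0 0.081 0.8 0 -0.45 -1;0 0 0.081 0.8 0 -0.45 -1;0 0 0.081 0.8 0 -0.45 -1",
)

```text
time: 10.68
eef_pos: [0.5232, 0.1192, 0.1326]
tcp_rot: [0.742, 0.671, -0.0, -0.0]
contact_force: [-0.3, -0.0, -2.4]
opening: 0.41
finger_force: 62.4
```

Emit:
send_rows(
  moves="0 0 0 0.53 -0.31 0 -1;0 0 0 0.53 -0.31 0 -1;0 0 0 0.53 -0.31 0.15 -1;0 0 0 0.53 -0.31 0.37 -1;0 0 0 0.53 -0.31 0.37 -1;0 0 0 0.53 -0.31 0.37 -1",
)

```text
time: 11.42
eef_pos: [0.4738, 0.2306, 0.0603]
tcp_rot: [0.743, 0.67, 0.0, 0.0]
contact_force: [-0.3, -1.0, -3.5]
opening: 0.406
finger_force: 62.3
```

```bash
python3 - <<'E'
from h import *
import pickle
s=ctrl.get_state();print(s['eef_pos'],2*np.degrees(np.arctan2(s['tcp_rot'][1],s['tcp_rot'][0])),s['contact_force'])
c=cam('wrist'); pickle.dump(c,open('w4.pkl','wb')); save(c,'w4.png')
print(w2px(c,[[.534,.2905,.028]]))
E
```

```text
[0.47384384 0.23058125 0.06029519] 84.0767721447121 [-0.3395297  -1.04924076 -3.53069407]
[[434.62461683 155.85422192]]
```

View pics/w4.png

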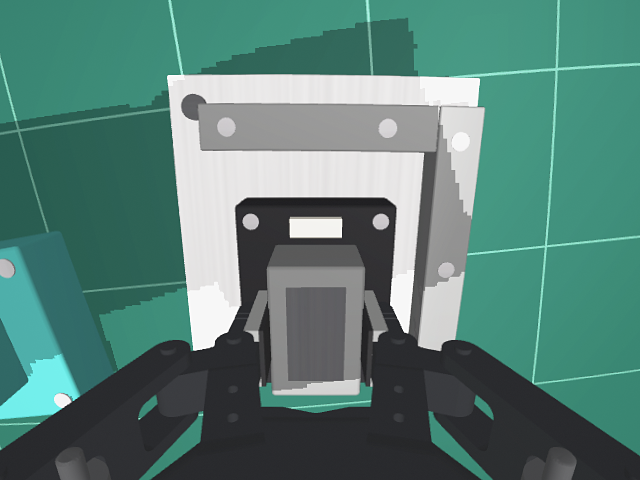

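The unit hangs level and parallel to both stops. The inner corner is at (436,152), against a prediction of (435,156). I'll lower it now.

Emit:
send_rows(
  moves="0 0 0 0 0 0.02 -1;0 0 0 0 0 0.03 -1;0 0 0 0 0 0.035 -1;0 0 0 0 0 0.035 -1;0 0 0 0 0 0.035 -1",
)

```text
time: 12.1
eef_pos: [0.4732, 0.2312, 0.0532]
tcp_rot: [0.742, 0.67, 0.0, 0.0]
contact_force: [-1.8, -1.0, 4.2]
opening: 0.409
finger_force: 63.1
```

Emit:
send_rows(
  moves="0 0 0 0.02 0.02 0 -1;0 0 0 0.04 0.04 0 -1;0 0 0 0.06 0.06 0 -1;0 0 0 0.08 0.08 0 -1;0 0 0 0.08 0.08 0 -1;0 0 0 0.08 0.08 0 -1",
)

```text
time: 12.85
eef_pos: [0.4918, 0.246, 0.0532]
tcp_rot: [0.742, 0.67, 0.002, 0.001]
contact_force: [0.6, 1.7, 5.0]
opening: 0.405
finger_force: 63.3
```

```bash
cat > f.py <<'E'
from h import *
s=ctrl.get_state();M=R.from_quat(s['tcp_rot']).as_matrix();print('F tool',(M.T@s['contact_force']).round(2),'T tool',(M.T@s['wrist_torque']).round(3),s['eef_pos'].round(4),2*np.degrees(np.arctan2(s['tcp_rot'][1],s['tcp_rot'][0])))
E
python3 f.py
```

```text
F tool [ 1.79  0.45 -5.04] T tool [-0.136  0.19   0.017] [0.4918 0.246  0.0532] 84.12602579942255
```

Not in contact with the stops yet. I'll creep in along tool x, towards the short stop.

Emit:
send_rows(
  moves="0 0 0 0.008 0 0 -1;0 0 0 0.015 0 0 -1;0 0 0 0.015 0 0 -1;0 0 0 0.015 0 0 -1",
)

```text
time: 13.35
eef_pos: [0.4915, 0.2479, 0.0532]
tcp_rot: [0.742, 0.67, 0.0, 0.001]
contact_force: [0.3, -2.2, 6.4]
opening: 0.402
finger_force: 63.6
```

```bash
python3 f.py
```

```text
F tool [-2.16  0.58 -6.42] T tool [ 0.011 -0.381 -0.071] [0.4915 0.2479 0.0532] 84.16642410416465
```

Emit:
send_rows(
  moves="0 0 0 0 0.008 0 -1;0 0 0 0 0.015 0 -1;0 0 0 0 0.015 0 -1;0 0 0 0 0.015 0 -1",
)

```text
time: 13.85
eef_pos: [0.4934, 0.2482, 0.0532]
tcp_rot: [0.742, 0.67, -0.0, -0.0]
contact_force: [-4.1, -1.0, 9.9]
opening: 0.41
finger_force: 64.0
```

```bash
python3 f.py
```

```text
F tool [-1.44 -3.93 -9.88] T tool [ 0.356 -0.173  0.048] [0.4934 0.2482 0.0532] 84.13222774896653
```

Emit:
send_rows(
  moves="0 0 0 0.01 0 0 -1;0 0 0 0.01 0 0 -1;0 0 0 0.01 0 0 -1",
)

```text
time: 14.22
eef_pos: [0.4939, 0.2497, 0.0532]
tcp_rot: [0.742, 0.67, -0.0, 0.0]
contact_force: [-2.3, -2.9, 8.3]
opening: 0.408
finger_force: 63.9
```

```bash
python3 f.py
```

```text
F tool [-3.15 -1.98 -8.3 ] T tool [ 0.152 -0.544  0.087] [0.4939 0.2497 0.0532] 84.14312055020137
```

Emit:
send_rows(
  moves="0 0 0 0 0.01 0 -1;0 0 0 0 0.01 0 -1;0 0 0 0 0.01 0 -1",
)

```text
time: 14.6
eef_pos: [0.4942, 0.2497, 0.0532]
tcp_rot: [0.743, 0.67, -0.002, -0.001]
contact_force: [-7.4, -1.9, 13.8]
opening: 0.406
finger_force: 64.5
```

```bash
python3 f.py
```

```text
F tool [ -2.71  -7.2  -13.77] T tool [ 0.943 -0.489  0.285] [0.4942 0.2497 0.0532] 84.0706413977682
```

Emit:
send_rows(
  moves="0 0 0 0.01 0 -0.004 -1;0 0 0 0.01 0 -0.004 -1;0 0 0 0.01 0 -0.004 -1",
)

```text
time: 14.98
eef_pos: [0.4943, 0.2505, 0.0533]
tcp_rot: [0.743, 0.67, -0.003, -0.001]
contact_force: [-6.3, -5.8, 10.1]
opening: 0.406
finger_force: 64.2
```

```bash
python3 f.py
```

```text
F tool [ -6.48  -5.71 -10.03] T tool [ 0.635 -0.951  0.277] [0.4943 0.2505 0.0533] 84.076503748604
```

Emit:
send_rows(
  moves="0 0 0 0.01 0 0 -1;0 0 0 0.01 0 0 -1;0 0 0 0.01 0 0 -1",
)

```text
time: 15.35
eef_pos: [0.4943, 0.2507, 0.0534]
tcp_rot: [0.743, 0.67, -0.005, 0.0]
contact_force: [-7.4, -12.5, 14.2]
opening: 0.406
finger_force: 64.5
```

```bash
python3 f.py
```

```text
F tool [-13.34  -6.11 -14.03] T tool [ 0.648 -1.998  0.465] [0.4943 0.2507 0.0534] 84.107264382455
```

Emit:
send_rows(
  moves="0 0 0 0 0.01 -0.005 -1;0 0 0 0 0.014 -0.005 -1;0 0 0 0 0.014 -0.005 -1;0 0 0 0 0.014 -0.005 -1",
)

```text
time: 15.85
eef_pos: [0.4946, 0.2507, 0.0536]
tcp_rot: [0.743, 0.669, -0.007, -0.002]
contact_force: [-12.0, -10.9, 15.9]
opening: 0.404
finger_force: 64.8
```

```bash
python3 f.py; python3 - <<'E'
from h import *
c=cam('wrist'); cv2.imwrite('pics/w5.png',cv2.resize(c['image'][80:330,180:500,::-1],None,fx=2.4,fy=2.4,interpolation=cv2.INTER_CUBIC))
E
```

```text
F tool [-12.21 -10.96 -15.71] T tool [ 1.587 -1.808  0.556] [0.4946 0.2507 0.0536] 84.04881736920738
```

View pics/w5.png

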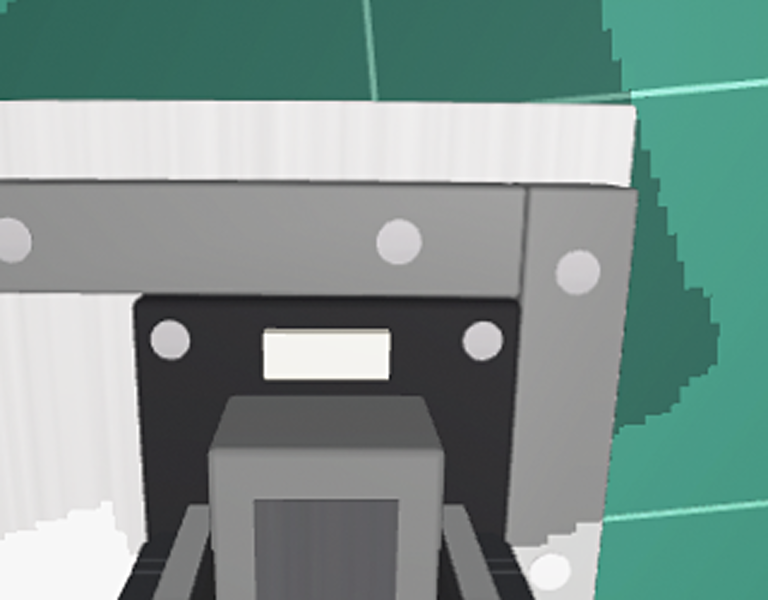

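The unit sits flush in the corner: no gap at the short stop (crop row 296) or along the long stop (column about 518). The tool has tilted slightly, so I'll measure that.

```bash
python3 - <<'E'
from h import *
s=ctrl.get_state();M=R.from_quat(s['tcp_rot']).as_matrix()
d=M.T@[0,0,-1]; v=np.cross([0,0,1],d); print('turn about tool axes to be vertical (rev)',v/(2*np.pi),np.degrees(v))
E
```

```text
turn about tool axes to be vertical (rev) [-0.00200557  0.00131277  0.        ] [-0.72200379  0.47259648  0.        ]
```

Emit:
send_rows(
  moves="-0.001 0.0007 0 0 0 -0.002 -1;-0.0025 0.0017 0 0 0 -0.003 -1;-0.0025 0.0017 0 0 0 -0.003 -1;-0.0025 0.0017 0 0 0 -0.003 -1",
)

```text
time: 16.4
eef_pos: [0.4942, 0.2506, 0.0531]
tcp_rot: [0.743, 0.67, 0.001, 0.0]
contact_force: [-9.7, -9.7, 11.2]
opening: 0.411
finger_force: 64.2
```

```bash
python3 f.py; python3 - <<'E'
from h import *
s=ctrl.get_state();M=R.from_quat(s['tcp_rot']).as_matrix()
d=M.T@[0,0,-1]; v=np.cross([0,0,1],d); print(np.degrees(v))
E
```

```text
F tool [-10.6   -8.66 -11.28] T tool [ 1.575 -1.834  0.443] [0.4942 0.2506 0.0531] 84.07486270986806
[ 0.11491356 -0.11713377  0.        ]
```

Emit:
send_rows(
  moves="0 0 0 0.006 0.014 0 -1;0 0 0 0.006 0.014 0 -1;0 0 0 0.006 0.014 0 -1;0 0 0 0.006 0.014 0 -1;0 0 0 0.006 0.014 0 -1;0 0 0 0.006 0.014 0 -1",
)

```text
time: 17.15
eef_pos: [0.4945, 0.2506, 0.0533]
tcp_rot: [0.743, 0.669, -0.002, -0.001]
contact_force: [-18.0, -13.2, 19.8]
opening: 0.407
finger_force: 65.2
```

```bash
python3 f.py; python3 - <<'E'
from h import *
s=ctrl.get_state();M=R.from_quat(s['tcp_rot']).as_matrix()
d=M.T@[0,0,-1]; v=np.cross([0,0,1],d); print(np.degrees(v))
E
```

```text
F tool [-14.99 -16.65 -19.68] T tool [ 2.652 -2.499  0.627] [0.4945 0.2506 0.0533] 84.05451833790171
[-0.30402261  0.0810188   0.        ]
```

Emit:
send_rows(
  moves="-0.001 0.0003 0 0 -0.002 -0.004 -1;-0.001 0.0003 0 0 -0.002 -0.004 -1;-0.001 0.0003 0 0 -0.002 -0.004 -1;-0.001 0.0003 0 0 -0.002 -0.004 -1;-0.001 0.0003 0 0 -0.002 -0.004 -1;-0.001 0.0003 0 0 -0.002 -0.004 -1",
)

```text
time: 17.9
eef_pos: [0.4943, 0.2506, 0.0531]
tcp_rot: [0.743, 0.669, 0.001, 0.0]
contact_force: [-14.4, -12.4, 14.2]
opening: 0.405
finger_force: 64.6
```

```bash
python3 f.py; python3 - <<'E'
from h import *
s=ctrl.get_state();M=R.from_quat(s['tcp_rot']).as_matrix()
d=M.T@[0,0,-1]; v=np.cross([0,0,1],d); print(np.degrees(v))
E
```

```text
F tool [-13.82 -12.96 -14.27] T tool [ 2.272 -2.315  0.663] [0.4943 0.2506 0.0531] 84.04504762484935
[ 0.09967926 -0.04897455  0.        ]
```

It's now vertical and flat, pressing about 13–14 N on each stop. I'll hand it in.

```bash
python3 -c "
from plant import ctrl
print(ctrl.sign_off())"
```

```text
the job is handed in; nothing more can be done
None
```

The job is handed in (no verdict came back): the knob was turned to its stop and sprang back, and the unit is held flat in the nest corner, pressed against both stops at about 13–14 N each.

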